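# Draw open the soap-stamping jig with the pull pin and hold it

## Task

Open the spring-loaded jaw of the soap-stamping jig: take the orange-handled draw pin out of the wooden rack, put it down right through the eye on the jaw's slide while the jaw is still shut, and pull with it until the red pointer stands level with the yellow marker. Pull only by the pin, and finish while still holding the pin and keeping the jaw open at the marker, so that the stamped soap can be taken out. Leave the marker as it is set, and the stamps and soap where they are.

Things in the scene. Friction and masses are not known exactly. Their poses are not given: they have to be found in the camera images.
- pin_grip (a point): Centre of the draw pin's orange upright handle (loose, ~160 g; own z up): cylinder 24 mm in diameter, from 24 mm below to 22 mm above this point, 3 mm cap on top. Under it a steel collar, 24 mm in diameter, its underside 30 mm below this point, then a steel shaft 10 mm in diameter, 40 mm long, round-ended. At the start the collar rests on the rack and the shaft hangs in one of its holes.
- pin_tip (a point): Lowest point of the draw pin's shaft, on its axis, 70 mm below pin_grip.
- rack: Fixed wooden block, 64 mm (its x) by 184 mm (its y) by 45 mm high, origin at the centre of its underside. Three upright 13 mm holes along its y axis, 60 mm apart, hold the draw pin and two stamps in any order. Grip the pin's handle with the fingers closing along the rack's x axis to stay clear of the neighbours.
- eye (a point): Centre of the top mouth of the eye: an upright round 14 mm hole through the steel plate (50 x 46 mm, 16 mm thick, top 75 mm above the table) of the jig's slide; moves with it. Free below it down to 12 mm above the table. Axes are the jig's: x from the eye to the jaw and anvil (away from the robot, within 17 degrees), pull along -x; y to the pointer side. No part of the jig is higher.
- jaw (a joint): How far the jaw with its slide, eye and pointer is pulled out, in m: 0 shut (at the start, against its stop), grows as the eye is pulled along the jig's -x, at most 0.075. A spring returns it: about 4.5 N when shut, growing 0.9 N for every 10 mm.
- pointer (a point): End of the red pointer bar (8 mm wide along the jig's x) that sticks out to +y of the jig from the green jaw; its top face, 50 mm above the table, 70 mm in +x and 92 mm in +y of the eye in the jig's axes. Moves with the jaw.
- mark_top (a point): Yellow marker (8 mm wide along the jig's x) on the white rail on the jig's +y side: the edge of its top nearest the pointer, 50 mm above the table. Clamped stiffly, 30 to 60 mm in the jig's -x from the shut jaw's pointer, different each time. Axes are the jig's. Pointer and marker are level when both have the same x in these axes; they then stand side by side, 4 mm apart, not touching.
- stamp_a_grip (a point): Centre of the dark steel handle of the first stamp (bystander) in the rack; same shape and size as the draw pin, with a brass cap.
- stamp_b_grip (a point): Centre of the dark steel handle of the second stamp (bystander), like the first.
- soap_nest_mid (a point): Centre of the stamped blue soap, 62 x 50 x 28 mm, that lies on the jig's base between jaw and anvil (bystander).
- soap_0_mid (a point): Centre of a loose blue soap piece, 55 x 45 x 24 mm, on the table (bystander).
- soap_1_mid (a point): Centre of a second such soap piece on the table (bystander).
- soap_2_mid (a point): Centre of a third such soap piece on the table (bystander).

How it is judged:
By the outcome, as a careful person would: the job done as asked, in the order asked, and still so for the second after the job is handed in, while the arm keeps its last pose, push and grip.
It also fails if it takes over 51 s, if anything falls off the work surface, if the arm or the gripper's body presses on something with over 40 N, if the wrist force passes 120 N, or if a joint passes its speed limit or range.

## Robot

A 6-joint arm with a two-finger parallel gripper is mounted at the origin on the work surface. World frame = base frame: x ahead of the robot, y to its left, z up, the work surface at z = 0. Lengths are in mm, angles in rad, forces in N, time in s.
With the tool pointing down it reaches from about 325 to 1000 mm from the base axis. Payload 5.1 kg.
Tool frame: the origin (TCP) lies midway between the tips of the shut fingers; the grasp point (between the pads) lies 19 mm behind it (bot.hold_point_z is the distance from the TCP to the grasp point, in mm); z points along the fingers, y is the line along which they close (so a half turn about z gives the same grasp; the last joint's range is limited). The gripper opens to 85 mm and grips with 20 to 120 N. Pads are 22 mm wide; open, the fingers measure 114 mm over their backs; the gripper's body (76 mm by 85 mm) begins 54 mm behind the grasp point. The pads swing forward as they close: fully open they stand 13 mm farther back than shut.
Start: joints at [1.115, 0.124, 1.65, -0, 1.367, -0.083], TCP at [236.766, 605.332, 231.322] pointing down, gripper open.
Joint ranges: [-2.61, 2.61], [-1.02, 2.33], [0.03, 2.71], [-1.35, 4.49], [0.32, 2.68], [-2.91, 2.91]. Speed limits (rad/s): [2.57, 2.57, 3.14, 3.14, 3.14, 3.14].

## Interface

Orientations are given as a unit quaternion [x, y, z, w].
In Python, from plant import read_state, viewer, bot gives the robot as it stands. The module is installed in compiled form; this text tells all that it offers.
- The arm moves only by the tool play_rows, never from a script. Its argument "rows" is text: rows parted by semicolons, each of 5 numbers parted by spaces: the closure in counts, from 0 (fully open) to 255 (shut), then the shift along the tool's x, y, z in mm, then the turn about the tool's z in degrees. A call has 1 to 10 rows; each row shifts and turns the commanded pose from where the row before left it, along the tool's axes as they then stand; what a row does not reach is not made up. A row lasts 1/12 s, in which the tool goes at most 41.7 mm and 7.16 degrees, less where a joint would pass 70% of its speed; a pose out of reach is approached as far as the arm can. A call is refused whole if a number of a shift passes 41.7 or a number of a turn 7.16, either way. A call with a gripper value outside its range is refused whole. The fingers move at their own pace and stop on an object; the grip force is fixed at half the most. Time passes only in rows, so rows that do not move let the fingers close. It gives the time, the measured TCP pose, the force, the opening and the grip force at its end, in the units of the state.
- read_state(): the state, without advancing time (a new reading comes with each control period).
- viewer.capture(name): name is "scene" or "top" or "wrist"; returns a dict with "color" (420x560x3 uint8, red, green, blue), "camera_matrix" (3x3 intrinsics, pixels), "world_from_camera" (4x4, takes a point from camera to world coordinates); the wrist camera has in their place "tool_from_camera" (4x4, takes a point from camera to tool coordinates, whose origin is the TCP and whose axes are the flange's). Camera axes: x right, y down, z forward; pixel columns grow to the right and rows downward; lengths in mm; the calibration is good to about 2 mm. A picture is of the moment at which its call begins: read the wrist's pose just before it. There is no depth.
- bot.job_done(): hands the job in; it is judged then, once.
Trained networks look in the newest picture that a camera, given by its name, has taken for a name from the list of things; names that differ only in an ending like _2 or _b are one class to them, and where a whole thing is asked for, a point or a joint stands for the part that bears it (a point fixed in the world has none). Each returns a list of dicts, best first, with "score" (0 to 1); they miss things now and then, are a little off and sometimes report something else, mostly with a low value. They report only what shows in the picture. A call takes as long as a camera call.
- viewer.look_for(camera, query): "location" ([row, column] in pixels, amid what is visible of it).
- viewer.trace(camera, query): "region" (420x560 bool, what is visible of it) and "location" ([row, column] in pixels, amid what is visible of it).
- viewer.spot_point(camera, query): "location" ([row, column] in pixels: a listed point, or the origin of a listed thing).
The state is a dict: "time": time; "q": joint angles; "joint_vel": joint speeds; "tau": joint torques, N m; "tool_pos": TCP position; "eef_rot": TCP orientation; "ft_force": force on the tool from outside, world axes, zero at the start; "ft_torque": the same for the moment, N m; "gripper_width": finger opening in mm; "grip_force": force on a finger pad.
Only numpy, scipy, OpenCV 4.12 (cv2) and the standard library are available. Lean on these libraries where they do the work, as an engineer would, in place of code of your own. Each camera call takes 0.05 s, during which the arm holds its last target. There are 200 camera calls.

## Working session

There is one attempt and no reset: what is moved stays moved. The work goes in short steps, Python scripts to look and compute and a tool call to move; the robot and the scene stay as the last step left them, time stands still between calls to the robot, and variables do not carry over. Pictures are saved under pics/ and viewed, at most 10 in all, crops included, and the job is handed in when it is done.

Besides the shell and the picture viewer there is one more tool, called after "Call:" by a JSON object that holds its "name" and its "arguments", one argument or row to a line. play_rows: Moves the arm, as the interface text tells. Its arguments: {"type":"object","properties":{"rows":{"type":"string"}},"required":["rows"]}

```bash
mkdir -p pics; cat > h.py <<'E'
import numpy as np, cv2
from plant import read_state, viewer, bot
from scipy.spatial.transform import Rotation as R
def cap(n):
    s=read_state(); c=viewer.capture(n); K=np.array(c["camera_matrix"])
    if n=="wrist":
        T=np.eye(4);T[:3,:3]=R.from_quat(s["eef_rot"]).as_matrix();T[:3,3]=s["tool_pos"]; T=T@np.array(c["tool_from_camera"])
    else: T=np.array(c["world_from_camera"])
    return c["color"],K,T
def onz(rc,z,K,T):
    d=T[:3,:3]@np.linalg.solve(K,[rc[1],rc[0],1]); o=T[:3,3]
    return o+d*(z-o[2])/d[2]
def proj(p,K,T):
    q=K@(T[:3,:3].T@(np.array(p)-T[:3,3])); return q[1]/q[2],q[0]/q[2]
def save(n,im): cv2.imwrite("pics/"+n+".png",im[:,:,::-1])
E
python3 - <<'E'
from h import *
s=read_state(); print(s)
for cam in("top","scene"):
    im,K,T=cap(cam); save(cam+"0",im); print(cam,T[:3,3].round())
    for n,z in(("pin_grip",75),("pin_tip",5),("rack",0),("eye",75),("pointer",50),("mark_top",50),("stamp_a_grip",75)):
        for r in viewer.spot_point(cam,n)[:2]: print(n,round(r["score"],2),np.round(r["location"]),onz(r["location"],z,K,T).round(1))
E
```

```text
{'time': 0.0, 'q': array([ 1.11539606e+00,  1.24504533e-01,  1.65169887e+00, -2.88217609e-05,
        1.36749324e+00, -8.26129348e-02]), 'joint_vel': array([ 0.00146985, -0.00039302, -0.00046344, -0.00045441, -0.00035958,
        0.00066371]), 'tau': array([-1.02500711e-03, -4.23635924e+01, -3.65446901e+01, -2.31596978e-04,
        7.04702441e-03, -2.15246479e-05]), 'tool_pos': array([236.50650917, 604.7794202 , 230.03868962]), 'eef_rot': array([ 1.85313261e-01,  9.82678935e-01, -1.01790969e-03, -2.65988992e-04]), 'ft_force': array([ 0.80292967, -0.87736611,  0.34589856]), 'ft_torque': array([0.0465189 , 0.0147184 , 0.00134752]), 'grip_force': 0.0, 'gripper_width': 85.57381203918618}
top [ 3.990e+02 -1.000e+00  1.331e+03]
pin_grip 0.43 [223. 223.] [555.9 183.   75. ]
rack 0.75 [229. 225.] [547.9 187.9   0. ]
eye 0.68 [213. 359.] [ 589.5 -213.1   75. ]
pointer 0.62 [189. 327.] [ 666.5 -121.1   50. ]
mark_top 0.48 [203. 322.] [ 622.5 -108.    50. ]
stamp_a_grip 0.39 [233. 202.] [527.6 244.   75. ]
scene [1069.  548.  750.]
pin_grip 0.78 [256. 334.] [549.9 176.2  75. ]
pin_tip 0.59 [280. 332.] [557.5 185.1   5. ]
rack 0.83 [281. 330.] [558.7 180.8   0. ]
eye 0.56 [310. 447.] [494.7 423.6  75. ]
eye 0.31 [224. 221.] [672.2 -80.7  75. ]
pointer 0.71 [222. 220.] [ 652.6 -112.2   50. ]
mark_top 0.57 [214. 232.] [ 614.6 -114.8   50. ]
stamp_a_grip 0.68 [278. 329.] [606.4 211.   75. ]
stamp_a_grip 0.63 [267. 362.] [530.3 239.6  75. ]
```

View images.

View pics/top0.png

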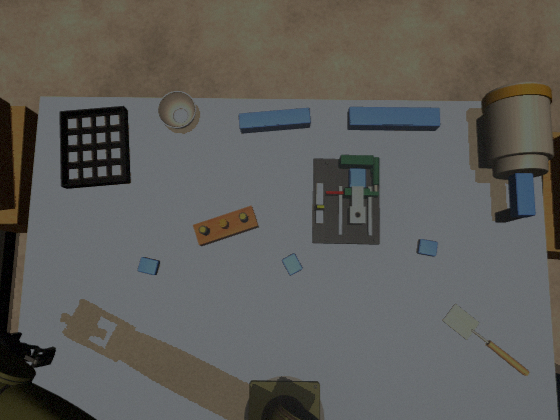

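View pics/scene0.png

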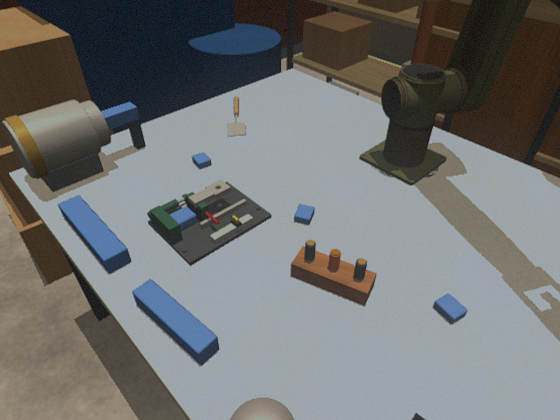

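Call:
{"name": "play_rows", "arguments": {
  "rows": "0 -30 -19 0 0;0 -30 -19 0 0;0 -30 -19 0 0;0 -30 -19 0 0;0 -30 -19 0 0;0 -30 -19 0 0;0 -30 -19 0 0;0 -30 -19 0 0;0 -30 -19 0 0;0 -30 -19 0 0"
}}

```text
time: 1.63
tool_pos: [447.7, 317.6, 231.6]
eef_rot: [0.185, 0.983, 0.0, 0.0]
ft_force: [0.0, -0.1, -0.0]
gripper_width: 85.1
grip_force: 0.0
```

Call:
{"name": "play_rows", "arguments": {
  "rows": "0 -30 -19 0 0;0 -30 -19 0 0;0 -30 -19 0 0;0 0 0 0 7.1;0 0 0 0 7.1;0 0 0 0 7.1;0 0 0 0 7.1;0 0 0 0 7.1;0 0 0 0 7.1;0 0 0 0 7.1"
}}

```text
time: 2.47
tool_pos: [510.1, 233.2, 231.5]
eef_rot: [0.584, 0.812, 0.0, 0.0]
ft_force: [-1.0, 0.1, -0.7]
gripper_width: 85.4
grip_force: 0.0
```

```bash
cat >> h.py <<'E'
def rel(p):
    s=read_state(); return R.from_quat(s["eef_rot"]).inv().apply(np.array(p)-s["tool_pos"]).round(1)
def yaw():
    y=R.from_quat(read_state()["eef_rot"]).as_matrix()[:,1]; return np.degrees(np.arctan2(y[1],y[0]))
E
python3 - <<'E'
from h import *
s=read_state(); print(s["time"],s["tool_pos"],yaw(),s["q"])
im,K,T=cap("wrist"); save("w1",im); print(T[:3,3].round())
for n,z in(("pin_grip",75),("rack",0),("stamp_a_grip",75)):
    for r in viewer.spot_point("wrist",n)[:2]: 
        p=onz(r["location"],z,K,T);print(n,round(r["score"],2),np.round(r["location"]),p.round(1),rel(p))
for r in viewer.trace("wrist","rack")[:1]:
    b=cv2.minAreaRect(np.argwhere(r["region"])[:,::-1].astype(np.float32)); print(b)
    c=np.array([onz(q[::-1],45,K,T) for q in cv2.boxPoints(b)]);print(c.round())
E
```

```text
2.4667 [510.05730453 233.2034716  231.45046825] 18.582826676050168 [ 3.33111993e-01 -7.32455246e-02  1.85093091e+00  1.02550440e-05
  1.36367447e+00  8.77837426e-03]
[486. 305. 374.]
pin_grip 0.92 [251. 304.] [558.  182.5  75. ] [-63.6  28.9 156.4]
rack 0.78 [228. 296.] [553.6 179.7   0. ] [-64.8  23.6 231.4]
stamp_a_grip 0.79 [200. 306.] [540.  237.5  75. ] [ -5.8  29.7 156.4]
((301.0, 233.0), (148.0, 58.0), 90.0)
[[494. 263.  45.]
 [554. 283.  45.]
 [624. 107.  45.]
 [553.  83.  45.]]
```

View pics/w1.png

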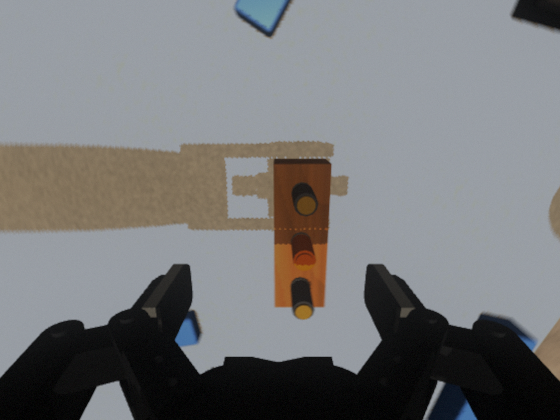

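Call:
{"name": "play_rows", "arguments": {
  "rows": "0 -32 14.5 0 0;0 -31.6 14.4 0 0;0 0 0 15 0;0 0 0 15 0;0 0 0 15 0;0 0 0 0 0;0 0 0 0 0"
}}

```text
time: 3.3
tool_pos: [557.4, 182.3, 185.4]
eef_rot: [0.581, 0.814, -0.001, -0.001]
ft_force: [-1.0, -0.3, 0.6]
gripper_width: 85.2
grip_force: 0.0
```

```bash
python3 - <<'E'
from h import *
s=read_state(); print(s["time"],s["tool_pos"],yaw())
im,K,T=cap("wrist"); save("w2",im)
for n,z in(("pin_grip",75),("rack",0),("stamp_a_grip",75)):
    for r in viewer.spot_point("wrist",n)[:2]: 
        p=onz(r["location"],z,K,T);print(n,round(r["score"],2),np.round(r["location"]),p.round(1),rel(p))
E
```

```text
3.3 [557.36930631 182.31441944 185.36418674] 19.007684610937496
pin_grip 0.69 [208. 278.] [557.6 182.2  75. ] [ -0.2  -1.2 112.5]
rack 0.76 [186. 275.] [553.2 184.1   0. ] [  3.   -5.2 187.9]
stamp_a_grip 0.93 [141. 278.] [539.  237.1  75. ] [ 57.8  -1.3 112.9]
```

View pics/w2.png

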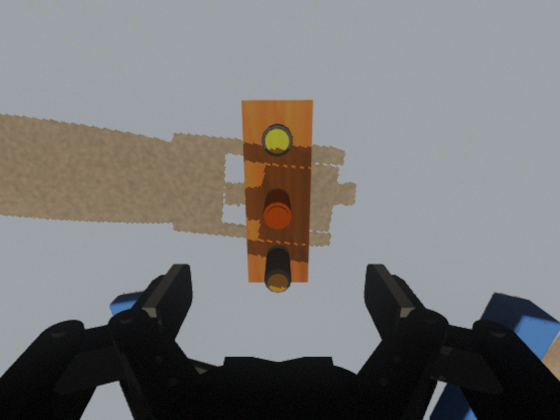

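Call:
{"name": "play_rows", "arguments": {
  "rows": "0 0 -1 25 0;0 0 0 25 0;0 0 0 25 0;0 0 0 25 0;0 0 0 20 0;0 0 0 8 0;0 0 0 0 0"
}}

```text
time: 4.08
tool_pos: [555.8, 182.0, 56.6]
eef_rot: [0.581, 0.814, -0.001, -0.001]
ft_force: [-0.0, 0.0, -0.3]
gripper_width: 85.3
grip_force: 0.0
```

Call:
{"name": "play_rows", "arguments": {
  "rows": "255 0 0 0 0;255 0 0 0 0;255 0 0 0 0;255 0 0 0 0;255 0 0 0 0;255 0 0 0 0;255 0 0 0 0;255 0 0 0 0;255 0 0 0 0;255 0 0 0 0"
}}

```text
time: 4.92
tool_pos: [557.8, 182.3, 59.6]
eef_rot: [0.581, 0.814, 0.001, 0.001]
ft_force: [-1.5, -0.3, 5.7]
gripper_width: 22.6
grip_force: 58.5
```

Call:
{"name": "play_rows", "arguments": {
  "rows": "255 0 0 -5 0;255 0 0 -10 0;255 0 0 -10 0;255 0 0 -15 0;255 0 0 -20 0;255 0 0 -25 0;255 0 0 -25 0;255 0 0 -15 0;255 0 0 0 0;255 0 0 0 0"
}}

```text
time: 5.75
tool_pos: [557.6, 182.3, 184.7]
eef_rot: [0.581, 0.814, 0.001, 0.001]
ft_force: [-0.3, 0.1, -1.9]
gripper_width: 22.8
grip_force: 58.8
```

```bash
python3 - <<'E'
from h import *
s=read_state(); print(s["time"],s["tool_pos"],yaw(),s["ft_force"],s["gripper_width"])
im,K,T=cap("scene")
for n in("pin_grip","pin_tip","eye","pointer","mark_top"):
    print(n,[(round(r["score"],2),np.round(r["location"],1)) for r in viewer.spot_point("scene",n)[:2]])
ax=R.from_quat(s["eef_rot"]).as_matrix()[:,2]
g=s["tool_pos"]-19*ax; print("exp grip",proj(g,K,T),"tip",proj(g+[0,0,-70],K,T))
save("s3",cv2.resize(im[120:330,140:420],(800,600),interpolation=cv2.INTER_CUBIC))
E
```

```text
5.75 [557.61761928 182.30081472 184.74967894] 18.94081171807714 [-0.34703093  0.08295608 -1.88192527] 22.814812197840915
pin_grip [(0.45, array([215.5, 340.8]))]
pin_tip [(0.51, array([241.6, 336.9]))]
eye [(0.83, array([185.3, 217.2]))]
pointer [(0.8, array([222.3, 219.7]))]
mark_top [(0.6, array([211.5, 304.6])), (0.54, array([215.9, 229.9]))]
exp grip (np.float64(215.96104545916978), np.float64(339.3891823620269)) tip (np.float64(240.52209216238762), np.float64(336.0995369575512))
```

View pics/s3.png

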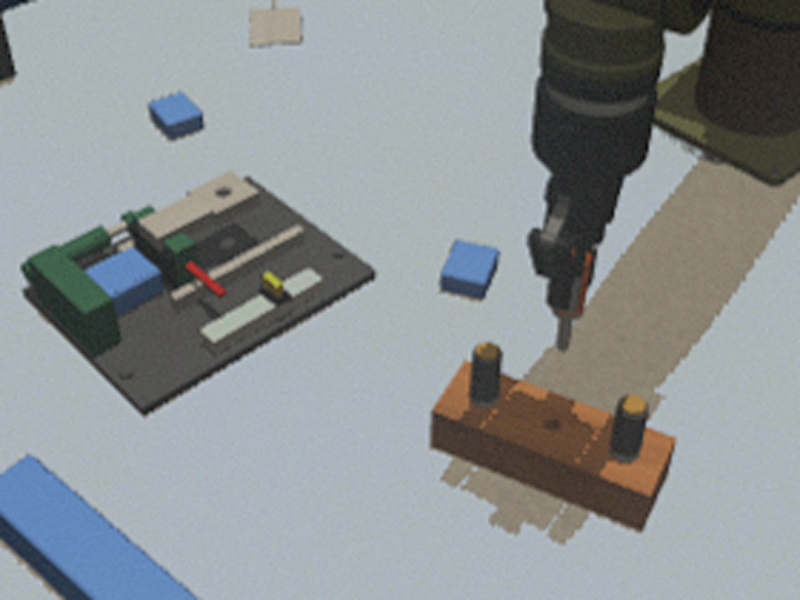

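Call:
{"name": "play_rows", "arguments": {
  "rows": "255 -15 -4 0 0;255 -34 -9 0 0;255 -34 -9 0 0;255 -34 -9 0 0;255 -34 -9 0 0;255 -34 -9 0 0;255 -34 -9 0 0;255 -34 -9 0 0;255 -34 -9 0 0;255 -34 -9 0 0"
}}

```text
time: 6.88
tool_pos: [580.3, -150.7, 182.5]
eef_rot: [0.581, 0.814, -0.0, -0.001]
ft_force: [0.5, 0.4, -1.7]
gripper_width: 22.9
grip_force: 58.9
```

Call:
{"name": "play_rows", "arguments": {
  "rows": "255 -34 -9 0 0;255 -34 -9 0 0;255 -20 -5 0 0;255 0 0 0 7.1;255 0 0 0 7.1;255 0 0 0 7.1;255 0 0 0 0;255 0 0 0 0;255 0 0 0 0"
}}

```text
time: 7.63
tool_pos: [587.5, -239.6, 182.8]
eef_rot: [0.721, 0.693, -0.0, -0.0]
ft_force: [-0.2, -0.3, -1.8]
gripper_width: 22.8
grip_force: 58.8
```

```bash
python3 - <<'E'
from h import *
s=read_state(); print(s["time"],s["tool_pos"],yaw(),s["ft_force"],s["gripper_width"])
im,K,T=cap("wrist");save("w4",im)
for n,z in(("pin_tip",133),("eye",75),("pointer",50),("mark_top",50)):
    for r in viewer.spot_point("wrist",n)[:2]:
        p=onz(r["location"],z,K,T);print(n,round(r["score"],2),np.round(r["location"],1),p.round(1),rel(p))
E
```

```text
7.6333 [ 587.47217615 -239.55926144  182.79275596] -2.2014978448629368 [-0.21253888 -0.33789258 -1.82398511] 22.80937024341778
pin_tip 0.87 [229.7 275.6] [ 586.5 -237.1  133. ] [ 2.4 -1.2 50.1]
eye 0.71 [173.4 276.7] [ 588.  -208.1   75. ] [ 31.4  -0.9 108.2]
pointer 0.88 [ 56.1 359.1] [ 660.3 -116.4   50. ] [125.9  67.6 133.3]
mark_top 0.89 [ 52.2 303.8] [ 614.2 -111.8   50. ] [128.8  21.3 133.4]
```

View pics/w4.png

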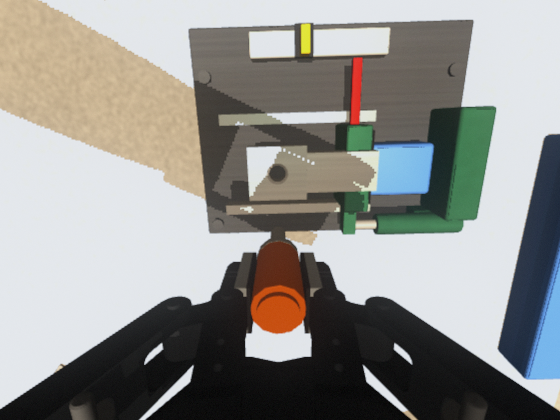

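Call:
{"name": "play_rows", "arguments": {
  "rows": "255 10 0 10 0;255 10 0 10 0;255 9 0.3 10 0;255 0 0 8 0;255 0 0 0 0;255 0 0 0 0;255 0 0 0 0"
}}

```text
time: 8.47
tool_pos: [589.3, -211.0, 145.4]
eef_rot: [0.721, 0.692, -0.0, 0.0]
ft_force: [-0.6, 0.8, -1.6]
gripper_width: 22.6
grip_force: 58.8
```

```bash
python3 - <<'E'
from h import *
s=read_state(); print(s["time"],s["tool_pos"],yaw())
im,K,T=cap("wrist")
z0=s["tool_pos"][2]-55
P={}
for n,z in(("pin_tip",z0),("eye",75),("pointer",50),("mark_top",50)):
    for r in viewer.spot_point("wrist",n)[:1]:
        p=onz(r["location"],z,K,T);P[n]=p;print(n,round(r["score"],2),np.round(r["location"],1),p.round(1),rel(p))
i=im[60:330,100:460];save("w5",cv2.resize(i,(800,600),interpolation=cv2.INTER_CUBIC))
ye=((im[:,:,0]>150)&(im[:,:,1]>130)&(im[:,:,2]<90)); rd=((im[:,:,0]>120)&(im[:,:,1]<60)&(im[:,:,2]<60))
for m in(ye,rd):
    a=np.argwhere(m); 
    if len(a): print(len(a),a.min(0),a.max(0),cv2.minAreaRect(a[:,::-1].astype(np.float32)))
E
```

```text
8.4667 [ 589.32394761 -210.96276448  145.41155968] -2.3566123675350745
pin_tip 0.79 [229.5 277.5] [ 589.6 -210.4   90.4] [ 1.  -0.1 55.7]
eye 0.82 [221.  274.9] [ 587.7 -209.3   75. ] [ 2.  -2.1 71.2]
pointer 0.7 [ 88.5 364.8] [ 658.3 -116.4   50. ] [97.7 64.6 96.2]
mark_top 0.98 [ 84.5 306.9] [ 615.3 -112.    50. ] [100.3  21.6  96. ]
365 [ 52 302] [ 85 312] ((307.0, 68.5), (33.0, 10.0), 90.0)
707 [ 90 251] [317 370] ((321.1896667480469, 200.77587890625), (54.78012466430664, 241.96102905273438), 21.801410675048828)
```

View pics/w5.png

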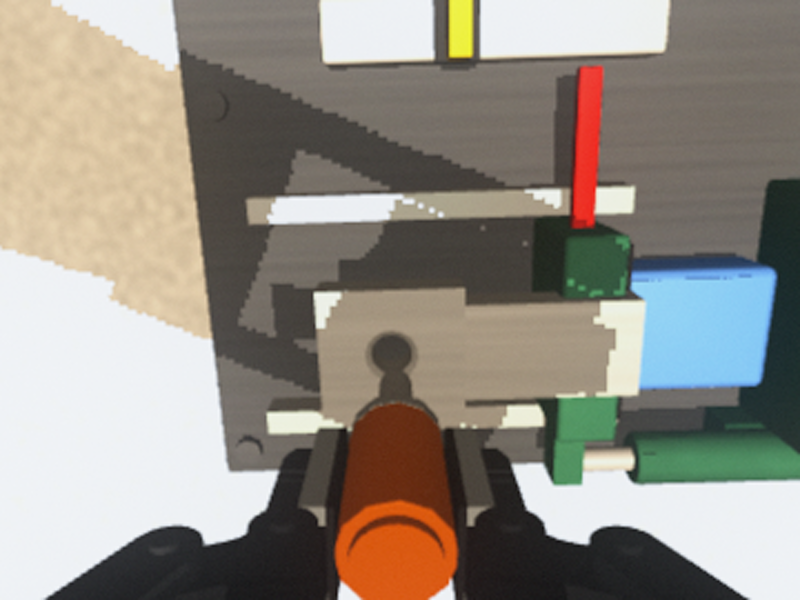

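Call:
{"name": "play_rows", "arguments": {
  "rows": "255 1.2 -2 0 0;255 0 0 5 0;255 0 0 4 0;255 0 0 0 0;255 0 0 0 0;255 0 0 0 0"
}}

```text
time: 9.22
tool_pos: [587.1, -209.5, 136.1]
eef_rot: [0.722, 0.692, -0.0, -0.0]
ft_force: [0.5, 0.6, -2.0]
gripper_width: 22.6
grip_force: 58.8
```

```bash
python3 - <<'E'
from h import *
s=read_state(); print(s["time"],s["tool_pos"],yaw(),s["ft_force"])
im,K,T=cap("wrist")
for n,z in(("pin_tip",s["tool_pos"][2]-55),("eye",75)):
    for r in viewer.spot_point("wrist",n)[:1]:
        p=onz(r["location"],z,K,T);print(n,round(r["score"],2),np.round(r["location"],1),p.round(1),rel(p))
i=im[180:285,210:350];save("w6",cv2.resize(i,(800,600),interpolation=cv2.INTER_CUBIC))
E
```

```text
9.2167 [ 587.10525673 -209.48632828  136.08470422] -2.3605421881461366 [ 0.46138726  0.58621004 -1.97063169]
pin_tip 0.7 [231.6 277.4] [ 587.2 -210.5   81.1] [-0.9 -0.1 55.4]
eye 0.63 [227.4 277.3] [ 587.2 -209.5   75. ] [ 0.  -0.2 61.5]
```

View pics/w6.png

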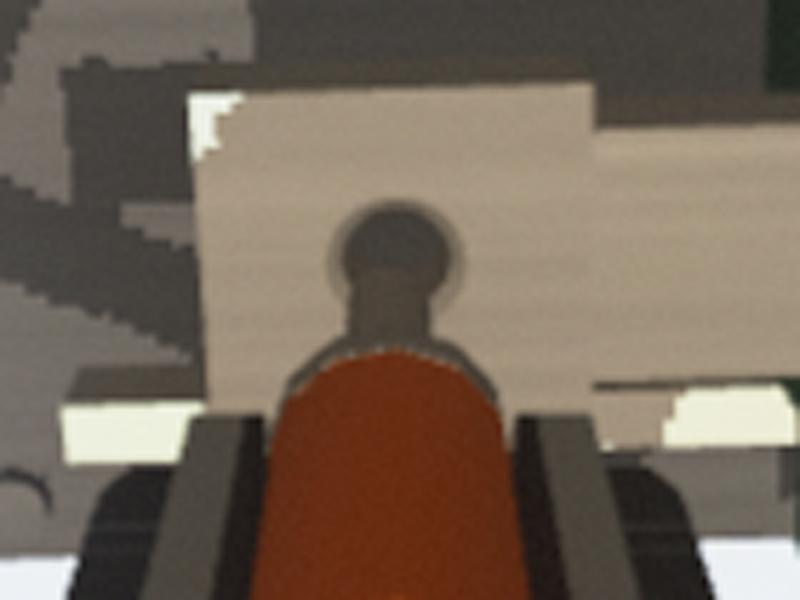

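Call:
{"name": "play_rows", "arguments": {
  "rows": "255 1.2 0.8 0 0;255 0 0 0 0;255 0 0 3 0;255 0 0 3 0;255 0 0 3 0;255 0 0 3 0;255 0 0 0 0;255 0 0 0 0"
}}

```text
time: 10.03
tool_pos: [587.8, -208.2, 123.8]
eef_rot: [0.722, 0.692, -0.0, -0.0]
ft_force: [-0.6, 0.3, -1.9]
gripper_width: 22.6
grip_force: 58.8
```

Call:
{"name": "play_rows", "arguments": {
  "rows": "255 0 0 4 0;255 0 0 5 0;255 0 0 5 0;255 0 0 0 0;255 0 0 0 0"
}}

```text
time: 10.45
tool_pos: [587.6, -208.1, 109.4]
eef_rot: [0.722, 0.692, -0.0, -0.001]
ft_force: [0.3, 0.5, -1.3]
gripper_width: 22.6
grip_force: 58.8
```

Call:
{"name": "play_rows", "arguments": {
  "rows": "255 0 0 5 0;255 0 0 5 0;255 0 0 3 0;255 0 0 0 0;255 0 0 0 0"
}}

```text
time: 10.87
tool_pos: [587.8, -208.2, 96.8]
eef_rot: [0.722, 0.692, -0.0, -0.0]
ft_force: [0.3, -0.2, -2.0]
gripper_width: 22.3
grip_force: 58.8
```

```bash
python3 - <<'E'
from h import *
s=read_state(); print(s["time"],s["tool_pos"],yaw(),s["ft_force"])
im,K,T=cap("wrist")
for n,z in(("pointer",50),("mark_top",50)):
    for r in viewer.spot_point("wrist",n)[:1]:
        p=onz(r["location"],z,K,T);print(n,round(r["score"],2),np.round(r["location"],1),p.round(1),rel(p))
i=im[15:315,80:480];save("w7",cv2.resize(i,(800,600),interpolation=cv2.INTER_CUBIC))
E
```

```text
10.8667 [ 587.76122457 -208.22066655   96.80327864] -2.357383498316524 [ 0.32765104 -0.23391091 -2.03168934]
pointer 0.79 [ 85.6 392.9] [ 659.8 -116.6   50. ] [94.7 67.8 47.5]
mark_top 0.87 [ 81.  319.3] [ 616.4 -112.4   50. ] [97.1 24.2 47.6]
```

View pics/w7.png

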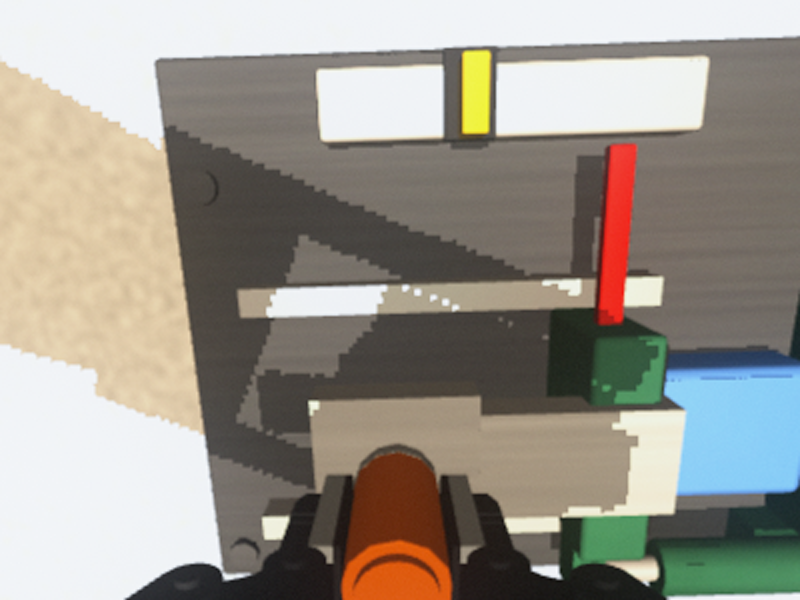

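Call:
{"name": "play_rows", "arguments": {
  "rows": "255 -0.1 -3 0 0;255 -0.1 -5 0 0;255 -0.2 -6 0 0;255 -0.2 -6 0 0;255 -0.2 -6 0 0;255 -0.2 -5 0 0;255 -0.2 -5 0 0;255 -0.1 -4 0 0;255 0 0 0 0;255 0 0 0 0"
}}

```text
time: 11.85
tool_pos: [549.8, -208.1, 98.0]
eef_rot: [0.722, 0.692, 0.002, 0.003]
ft_force: [7.0, -0.5, -5.0]
gripper_width: 22.4
grip_force: 59.1
```

```bash
cat > m.py <<'E'
from h import *
s=read_state(); print(s["time"],s["tool_pos"],yaw(),s["ft_force"],s["gripper_width"])
u=np.array([np.cos(np.radians(-.4)),np.sin(np.radians(-.4)),0])
for cam in("wrist","top","scene"):
    im,K,T=cap(cam); P=[]
    for n in("pointer","mark_top"):
        r=viewer.spot_point(cam,n)[:1]
        if r: P.append(onz(r[0]["location"],50,K,T)); print(cam,n,round(r[0]["score"],2),np.round(r[0]["location"],1),P[-1].round(1))
    if len(P)==2: print("  pointer-mark along jig x",(P[0]-P[1])@u)
    if cam=="wrist": W=im
im=W.astype(int)
def edges(m,z=50):
    # centre line by row, in jig x
    K,T=KT; out=[]
    for r in np.unique(np.argwhere(m)[:,0]):
        c=np.where(m[r])[0]; out.append((r,len(c),(onz((r,c.mean()),z,K,T)@u)))
    return np.array(out)
W,K,T=cap("wrist"); KT=(K,T); a=W[:170].astype(int)
ye=(a[:,:,0]>150)&(a[:,:,1]>120)&(a[:,:,2]<100); rd=(a[:,:,0]>110)&(a[:,:,1]<70)&(a[:,:,2]<70)
for n,m in(("yel",ye),("red",rd)):
    e=edges(m); e=e[e[:,1]>4]; print(n,e[::max(1,len(e)//6)].round(1).tolist())
import sys
if len(sys.argv)>1: save(sys.argv[1],cv2.resize(W[15:315,80:480],(800,600),interpolation=cv2.INTER_CUBIC))
E
python3 m.py w8
```

```text
11.85 [ 549.80273143 -208.10665356   98.01443713] -2.3945237700268622 [ 6.97401563 -0.54331242 -5.02871005] 22.381836686323595
wrist pointer 0.76 [ 84.8 397.7] [ 625.7 -116.1   50. ]
top pointer 0.77 [203.2 325.6] [ 622.9 -118.1   50. ]
top mark_top 0.42 [204.9 322.2] [ 617.6 -108.    50. ]
  pointer-mark along jig x 5.344177239254188
scene pointer 0.82 [216.6 228.9] [ 624.8 -113.    50. ]
scene mark_top 0.56 [215.7 231.1] [ 618.5 -112.    50. ]
  pointer-mark along jig x 6.325883610969399
yel [[38.0, 13.0, 616.1], [45.0, 13.0, 615.7], [52.0, 13.0, 616.0], [59.0, 13.0, 615.7], [66.0, 13.0, 615.9], [73.0, 13.0, 615.6]]
red [[87.0, 12.0, 624.2], [100.0, 13.0, 623.9], [113.0, 12.0, 624.2], [126.0, 12.0, 624.2], [139.0, 12.0, 624.2], [152.0, 12.0, 624.2], [165.0, 12.0, 624.2]]
```

View pics/w8.png

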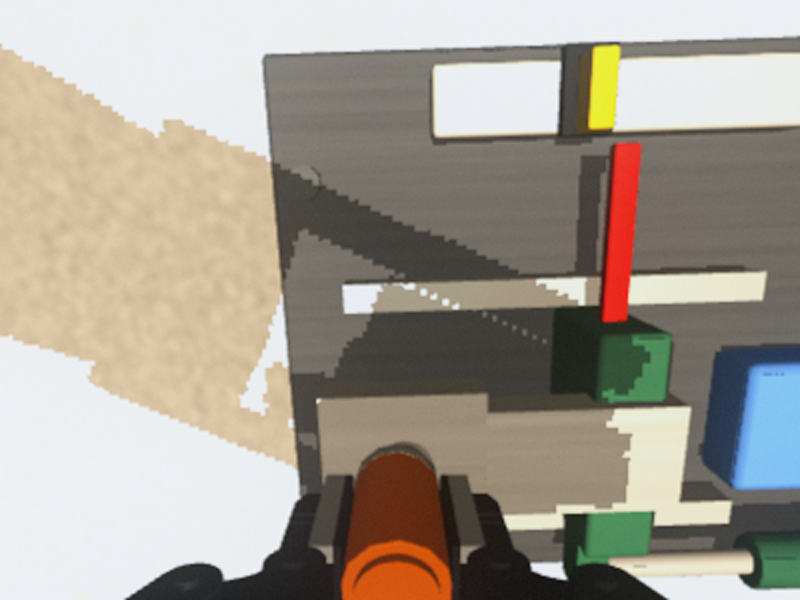

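Call:
{"name": "play_rows", "arguments": {
  "rows": "255 -0.1 -3 0 0;255 -0.1 -3 0 0;255 -0.1 -2.4 0 0;255 0 0 0 0;255 0 0 0 0;255 0 0 0 0"
}}

```text
time: 12.85
tool_pos: [541.8, -208.0, 98.1]
eef_rot: [0.722, 0.692, 0.002, 0.003]
ft_force: [8.3, 0.1, -5.5]
gripper_width: 22.6
grip_force: 59.2
```

```bash
python3 m.py
```

```text
12.85 [ 541.8453109  -208.04880167   98.12956954] -2.3912553567794195 [ 8.28956359  0.09568021 -5.51204002] 22.577510177861512
wrist pointer 0.76 [ 87.9 395.6] [ 616.7 -117.7   50. ]
wrist mark_top 0.7 [ 77.6 393.4] [ 614.9 -112.    50. ]
  pointer-mark along jig x 1.781244922539445
top pointer 0.48 [204.3 326.9] [ 619.6 -122.    50. ]
top mark_top 0.6 [205.5 325.4] [ 615.9 -117.5   50. ]
  pointer-mark along jig x 3.719592713144278
scene pointer 0.71 [212.3 231.3] [ 609.8 -122.2   50. ]
scene mark_top 0.46 [217.5 231.5] [ 622.  -105.7   50. ]
  pointer-mark along jig x -12.089323506905366
yel [[37.0, 12.0, 616.3], [44.0, 13.0, 615.7], [51.0, 14.0, 615.8], [58.0, 13.0, 615.8], [65.0, 13.0, 616.1], [72.0, 13.0, 615.8]]
red [[87.0, 13.0, 615.9], [100.0, 13.0, 615.9], [113.0, 13.0, 615.9], [126.0, 12.0, 616.2], [139.0, 12.0, 616.2], [152.0, 12.0, 616.2], [165.0, 12.0, 616.2]]
```

Call:
{"name": "play_rows", "arguments": {
  "rows": "255 0 -0.2 0 0;255 0 0 0 0;255 0 0 0 0;255 0 0 0 0;255 0 0 0 0;255 0 0 0 0;255 0 0 0 0;255 0 0 0 0;255 0 0 0 0;255 0 0 0 0"
}}

```text
time: 14.18
tool_pos: [541.8, -208.1, 98.1]
eef_rot: [0.722, 0.692, 0.002, 0.003]
ft_force: [8.5, 0.2, -5.7]
gripper_width: 22.3
grip_force: 59.2
```

```bash
python3 m.py | grep -E "yel|red|^1"; python3 -c "
from plant import bot; print(bot.job_done())"
```

```text
14.1833 [ 541.79815436 -208.05599097   98.10961414] -2.391852950694831 [ 8.47447045  0.24555632 -5.69367933] 22.32547540892542
yel [[37.0, 12.0, 616.3], [44.0, 13.0, 615.7], [51.0, 13.0, 616.0], [58.0, 13.0, 615.8], [65.0, 13.0, 616.1], [72.0, 13.0, 615.8]]
red [[87.0, 12.0, 616.2], [100.0, 13.0, 615.9], [113.0, 13.0, 615.9], [126.0, 12.0, 616.2], [139.0, 12.0, 616.2], [152.0, 12.0, 616.2], [165.0, 12.0, 616.2]]
the job is handed in; nothing more can be done
None
```

The jaw is open with the red pointer level with the yellow marker (within about 0.2 mm in the last wrist image), the arm is still holding the draw pin through the eye, and I handed the job in at about 14 s of the 51 s allowed; no verdict came back.

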